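# Start the field instrument under its push-latch cover

### The job

On the yellow field instrument, press the blue push-latch cover near its free edge to pop it open, press the green button beneath it all the way in and let it come back, then press the cover down again until it latches and stays shut by itself. Do it all by pressing with the fingertips: do not press the red button, and leave the loose jar, screwdriver and dust cap where they are.

Things in the scene. Friction and masses are not known exactly. Their poses are not given: they have to be found in the camera images.
- case: Fixed yellow case 300 x 280 mm, aluminium deck 110 mm up. Origin: centre of underside. Its x runs along the cover's hinge (hinge at y = +85 mm), the cover's free edge is at y = -65. A grey frame, 114 mm clear inside, stands 19 mm above the deck beside the cover (x = +-57 to 65) and behind the hinge; none at the free edge. 10 mm high latch keeper 30 x 22 at (2, -57). Sockets 12 mm high at x = +100.
- cover (a joint): Cover angle, rad: 0 = latched shut, level; about 1.35 = sprung open at its stop. Pressed when shut it goes down to a hard stop at -0.05 (6 mm at the mark); beyond -0.04 the latch flips, so press to the stop and let go: it swings open by itself in 1 to 2 s if the way is clear. To shut, push it down (2 to 6 N) to the same stop and let go: it returns to 0 and stays. Each further full press flips it.
- cover_mark (a point): Orange finger mark, 22 mm disc, on the top face of the blue cover, 115 mm from the hinge line, midway across its 112 mm width. The place to press. The cover is 150 mm from hinge to free edge and 5 mm thick; when shut its top is 131 mm above the bench. Turns with the cover; axes as the case's when shut.
- cover_edge (a point): Middle of the cover's free edge, on its top face, 150 mm from the hinge line. A white catch plate 22 mm wide hangs 30 mm below the underside there.
- cover_hinge (a point): Middle of the cover's hinge line, 128.5 mm above the bench. Opening raises the free edge over the hinge; fully open the edge stands about 147 mm above the hinge line and 30 mm from it horizontally, on the button side.
- green (a joint): Travel of the green button, m: 0 = out, 0.006 = fully in; it needs 5 N to go fully in and springs back when let go.
- green_top (a point): Centre of the top of the green button (20 mm diameter), which faces up, 119 mm above the bench when out. It lies under the cover, 118 mm from the hinge line, 28 mm to one side or the other of the cover's middle: green and red may have changed places.
- red (a joint): Travel of the red button, m, like the green one; it is to be left alone.
- red_top (a point): Centre of the top of the red button, 56 mm from the green one.
- jar: Loose amber jar with a black cap, 44 mm diameter, 60 mm high, standing on the bench to the robot's left of the case. Origin: centre of its underside.
- driver: Loose screwdriver lying on the bench to the robot's right of the case. Origin near its middle.
- dustcap: Loose black rubber dust cap, 28 mm diameter, 16 mm high, on the deck near a corner on the robot's side. Origin: centre of its underside.

How it is judged:
By the outcome, as a careful person would: the job done as asked, in the order asked, and still so for the second after the job is handed in, with the robot touching nothing.
It also fails if it takes over 51 s, if anything falls off the work surface, if the arm or the gripper's body presses on something with over 40 N, if the wrist force passes 120 N, or if a joint passes its speed limit or range.

### The arm

A 6-joint arm with a two-finger parallel gripper is mounted at the origin on the work surface. World frame = base frame: x ahead of the robot, y to its left, z up, the work surface at z = 0. Lengths are in mm, angles in rad, forces in N, time in s.
With the tool pointing down it reaches from about 275 to 825 mm from the base axis. Payload 4.9 kg.
Tool frame: the origin (TCP) lies at the very end of the fingers, on their centre line; the grasp point (between the pads) lies 19 mm behind it; z points along the fingers, y is the line along which they close (so a half turn about z gives the same grasp; the last joint's range is limited). The gripper opens to 85 mm and grips with 20 to 120 N. Pads are 22 mm wide; open, the fingers measure 114 mm over their backs; the gripper's body (76 mm by 85 mm) begins 54 mm behind the grasp point. The pads swing forward as they close: fully open they stand 13 mm farther back than shut.
Start: joints at [-1.34, 0.326, -0.193, 1.052, 0, 1.437], TCP at [196.232, -513.821, 231.281] pointing down, gripper open.
Joint ranges: [-2.65, 2.65], [-0.97, 1.79], [-1.3, 1.35], [-1.93, 2.1], [-1.47, 1.37], [-3.14, 3.14]. Speed limits (rad/s): [2.57, 2.57, 3.14, 3.14, 3.14, 3.14].

### API

Orientations are given as [roll, pitch, yaw] about the fixed x, y, z axes, in that order (R = Rz(yaw) Ry(pitch) Rx(roll)).
In Python, from bench import bot, solve_ik, imaging gives the robot as it stands. Calls block until the motion is done:
- bot.move_ptp(position, orientation): joint-space move of the TCP to a pose.
- bot.movel(position, rot=None, max_speed=150, threshold=None): straight line of the TCP; rot=None keeps the orientation; max_speed is the mean speed in mm/s. With threshold (N) it stops when the force on the tool has changed by that much, and returns True; else False.
- bot.move_j(angles): joint-space move.
- bot.grip(opening, effort=None): opening from 0.0 (shut) to 1.0 (fully open); effort is the grip in N (None keeps the last); returns when the fingers have stopped.
- bot.dwell(seconds).
- solve_ik(position, orientation): joint angles nearest the present ones, or None.
- bot.get_state(): the state.
- imaging.capture(name): name is "scene" or "top" or "wrist"; returns the picture (384x512x3 uint8, blue, green, red); there is no depth.
- imaging.camera_model(name): a dict with "K" (3x3 intrinsics, pixels), "position" and "rotation" of the camera in the world. Camera axes: x right, y up, looking along -z (the intrinsics and any distortion apply to the point x, -y, -z); pixel columns grow to the right and rows downward; lengths in mm; the calibration is good to about 2 mm. A picture is of the moment at which its call begins: read the wrist's pose just before it. camera_model takes no time and is no camera call; for the wrist camera it gives the pose at the moment of the call.
A pose or a line that the arm cannot do raises bot.IKError and nothing moves.
- bot.sign_off(): hands the job in; it is judged then, once.
The state is a dict: "t": time; "qpos": joint angles; "joint_velocities": joint speeds; "effort": joint torques, N m; "tcp_pos": TCP position; "orientation": TCP orientation; "contact_force": force on the tool from outside, world axes, zero at the start; "wrist_torque": the same for the moment, N m; "opening": opening from 0.0 (shut) to 1.0 (fully open); "gripper_force": force on a finger pad.
Only numpy, scipy, OpenCV 4.12 (cv2) and the standard library are available. Lean on these libraries where they do the work, as an engineer would, in place of code of your own. Each camera call takes 0.05 s, during which the arm holds its last target. There are 200 camera calls.

## Working session

There is one attempt and no reset: what is moved stays moved. The work goes in short steps, each a Python script; the robot and the scene stay as the last script left them, time stands still between calls to the robot, and variables do not carry over. Pictures are saved under pics/ and viewed, at most 10 in all, crops included, and the job is handed in when it is done.

```bash
ls; mkdir -p pics
python3 - <<'E'
from bench import bot, imaging
import cv2
for n in ("scene","top"):
    im=imaging.capture(n); cv2.imwrite(f"pics/{n}0.png",im)
    m=imaging.camera_model(n); print(n,m)
E
```

```text
pics
scene {'K': array([[393.44561837,   0.        , 254.81628994],
       [  0.        , 393.44561837, 195.17077422],
       [  0.        ,   0.        ,   1.        ]]), 'position': array([956.70752359, 384.81799078, 725.57736957]), 'rotation': array([0.68521817, 0.00834416, 2.22814966])}
top {'K': array([[491.99130012,   0.        , 258.61052597],
       [  0.        , 491.99130012, 175.06144984],
       [  0.        ,   0.        ,   1.        ]]), 'position': array([ 406.19690822,   52.74105324, 1175.07150477]), 'rotation': array([ 0.14945465,  0.00885612, -1.59656652])}
```

View pics/top0.png

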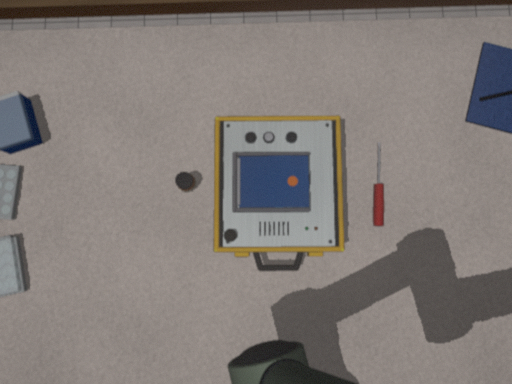

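View pics/scene0.png

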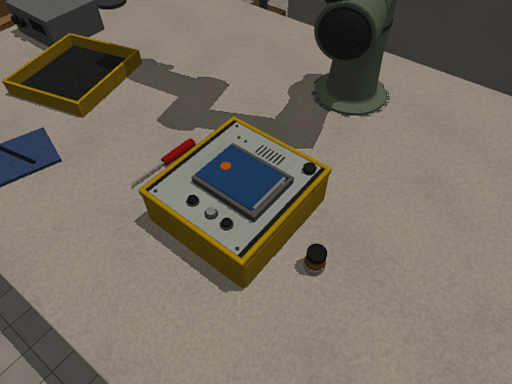

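The top view shows the case with its sockets at the far end (+x). The hinge is on the image's left (world +y), and the orange mark is near (292,181), on the −y side. The dust cap is at (230,235) and the jar at (185,181). The scene view agrees, with the mark at (226,166).

```bash
cat > h.py <<'E'
import numpy as np, cv2
from scipy.spatial.transform import Rotation as R
from bench import bot, imaging, solve_ik
def ray(n,uv,m=None):
    m=m or imaging.camera_model(n); K=m["K"]
    d=np.array([(uv[0]-K[0,2])/K[0,0],-(uv[1]-K[1,2])/K[1,1],-1.])
    return m["position"], R.from_euler("xyz",m["rotation"]).apply(d)
def onz(n,uv,z,m=None):
    p,d=ray(n,uv,m); return p+d*(z-p[2])/d[2]
def blob(im,lo,hi,roi=None):
    h=cv2.cvtColor(im,cv2.COLOR_BGR2HSV); k=cv2.inRange(h,lo,hi)
    if roi: z=np.zeros_like(k); a,b,c,d=roi; z[c:d,a:b]=k[c:d,a:b]; k=z
    cs=cv2.findContours(k,cv2.RETR_EXTERNAL,cv2.CHAIN_APPROX_NONE)[0]
    return max(cs,key=cv2.contourArea) if cs else None
def cen(c):
    m=cv2.moments(c); return np.array([m["m10"],m["m01"]])/m["m00"]
E
python3 - <<'E'
from h import *
for n,roi in (("top",(200,350,100,270)),("scene",(130,340,110,290))):
    im=cv2.imread(f"pics/{n}0.png")
    c=blob(im,(3,150,120),(16,255,255),roi if n!="top" else (270,310,160,200))
    c=blob(im,(3,150,120),(16,255,255),(270,310,160,200) if n=="top" else (210,240,150,180))
    print(n,"mark",cen(c),cv2.contourArea(c),onz(n,cen(c),131).round(1))
    b=blob(im,(100,120,60),(125,255,255),roi)
    box=cv2.boxPoints(cv2.minAreaRect(b)) if n=="top" else cv2.approxPolyDP(cv2.convexHull(b),5,True)[:,0]
    print("cover",[onz(n,p,131)[:2].round(1) for p in box])
    if n=="top":
        y=blob(im,(18,120,90),(32,255,255),(205,350,105,256)); 
        print("case",[onz(n,p,112)[:2].round(1) for p in cv2.boxPoints(cv2.minAreaRect(y))])
print(bot.get_state())
E
```

```text
top mark [292.42460317 180.5       ] 42.0 [549.9 -14.1 131. ]
cover [array([606.2,  94.9]), array([602.3, -49.6]), array([494.3, -45.2]), array([498.1,  97.1])]
case [array([702.1, 153.9]), array([ 694.1, -132.8]), array([ 389.5, -117.2]), array([396.5, 157.7])]
scene mark [225.07744108 165.41750842] 49.5 [549.2 -14.2 131. ]
cover [array([496. , -45.5]), array([498.1, 102. ]), array([605.1, 100.4]), array([603.6, -45.9])]
{'t': 0.1, 'qpos': array([-1.34020476e+00,  3.26846717e-01, -1.93432139e-01,  1.05198432e+00,
       -7.44369927e-06,  1.43662076e+00]), 'joint_velocities': array([ 0.00031225, -0.00012894,  0.00190937,  0.0003414 , -0.00085616,
        0.00021827]), 'effort': array([ 1.61714273e-03, -4.44235432e+01,  2.63040483e+01,  7.81901734e-03,
       -2.10384515e-04, -4.01600417e-06]), 'tcp_pos': array([ 196.11191157, -513.33000566,  230.61231594]), 'orientation': array([-3.14013800e+00, -1.88847853e-04,  3.64766999e-01]), 'contact_force': array([-0.11440206,  0.23238495,  1.01911351]), 'wrist_torque': array([ 0.05136301, -0.00205048, -0.01735645]), 'gripper_force': 0.0, 'opening': 1.0000720170100121}
```

```bash
cat >> h.py <<'E'
YAW=-0.025; C,S=np.cos(YAW),np.sin(YAW); O=[np.pi,0,YAW]
M=np.array([549.6,-14.1])
def P(x,r,z):   # x along the hinge from the cover's middle, r from the hinge line
    return [M[0]+C*x-S*(115-r), M[1]+S*x+C*(115-r), z]
def st(s=""):
    q=bot.get_state(); print(s,round(q["t"],2),q["tcp_pos"].round(1),q["contact_force"].round(1),round(float(q["opening"]),2))
E
python3 - <<'E'
from h import *
bot.grip(0.0,60)
bot.move_ptp(P(0,115,165),O); st("above")
bot.movel(P(0,115,136),max_speed=80)
print(bot.movel(P(0,115,118),max_speed=20,threshold=15)); st("pressed")
bot.movel(P(0,135,145),max_speed=200)
bot.movel(P(0,225,190),max_speed=250); st("away")
bot.dwell(1.5)
for n in("top","scene"): cv2.imwrite(f"pics/{n}1.png",imaging.capture(n))
a=cv2.imread("pics/top1.png")[90:270,190:360]; b=cv2.imread("pics/scene1.png")[90:290,110:340]
cv2.imwrite("pics/v1.png",np.hstack([cv2.resize(a,(400,424)),cv2.resize(b,(400,424))]))
E
```

```text
above 3.07 [549.7 -14.9 165.1] [ 0.3 -0.2  0.4] -0.0
True
pressed 4.21 [550.1 -14.1 125.4] [-2.4 -0.1  6.9] -0.0
away 5.05 [ 546.3 -123.6  189.1] [-0.  -0.1 -0.9] -0.0
```

View pics/v1.png

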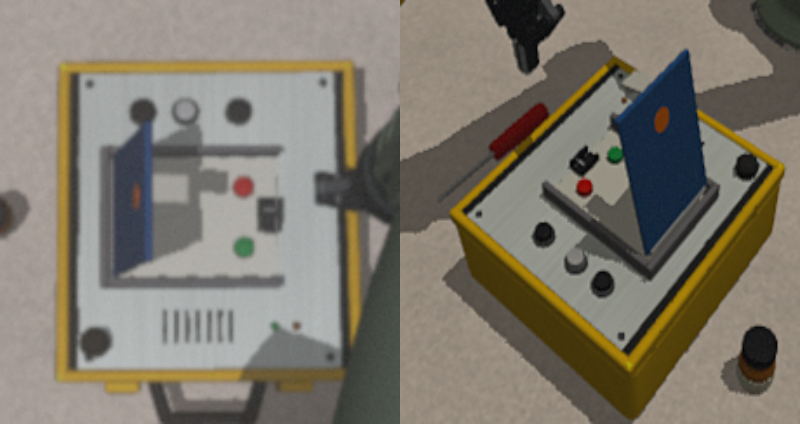

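The cover is open, with its edge standing up at the hinge side. Green is the near button, at crop (244,246) and −x of the middle. Red is at crop (243,187), farther away.

Run:
```python
from h import *
im=cv2.imread("pics/top1.png")
for lo,hi in (((45,90,50),(85,255,255)),((0,150,100),(8,255,255))):
    c=blob(im,lo,hi,(270,315,160,205)); print(cen(c),cv2.contourArea(c),onz("top",cen(c),119).round(1))
print(P(-28,118,0),P(28,118,0))
```

```text
[293.22875817 194.54248366] 25.5 [520.9 -15.5 119. ]
[293.07142857 168.77380952] 14.0 [577.2 -17.2 119. ]
[np.float64(521.5337573565363), np.float64(-16.399135463215163), 0] [np.float64(577.5162582679756), np.float64(-17.798989634439053), 0]
```

Run:
```python
from h import *
print((imaging.camera_model("wrist")["position"]-bot.get_state()["tcp_pos"]).round(0))
bot.movel(P(-29,115,150),max_speed=150)
bot.movel(P(-29,115,123),max_speed=80); st("near")
print(bot.movel(P(-29,115,107),max_speed=15,threshold=15)); st("in"); bot.dwell(0.2); st("held")
bot.movel(P(-29,115,150),max_speed=100)
bot.movel(P(0,225,190),max_speed=200); st("away")
for n in("top","scene"): cv2.imwrite(f"pics/{n}2.png",imaging.capture(n))
im=cv2.imread("pics/top2.png"); c=blob(im,(45,90,50),(85,255,255),(270,315,160,205)); print(cen(c))
# candidate closing path: IK check
for r,z in((225,330),(-60,330),(-30,240),(20,245),(60,220)):
    q=solve_ik(P(0,r,z),O); print(r,z,None if q is None else np.round(q,2))
```

```text
[ 77.  -2. 143.]
near 8.08 [520.5 -13.7 122.8] [0.3 0.4 0.5] 0.0
True
in 8.82 [521.  -13.4 113. ] [-1.3  0.7  7.6] 0.0
held 9.03 [521.  -13.4 113. ] [-1.  -0.1  7.5] 0.0
away 10.3 [ 545.9 -123.3  189.1] [ 0.4 -0.1 -0.9] 0.0
[293.26666667 194.5       ]
225 330 [-0.35  0.3   0.03  1.29  0.    2.81]
-60 330 [ 0.15  0.34  0.07  1.31  0.   -2.96]
-30 240 [ 0.1   0.36 -0.13  1.09  0.   -3.01]
20 245 [ 0.01  0.33 -0.15  1.09  0.   -3.1 ]
60 220 [-0.06  0.34 -0.2   1.03  0.    3.11]
```

```bash
cat >> h.py <<'E'
O=[np.pi,0,YAW+np.pi]
E
python3 - <<'E'
from h import *
bot.move_ptp(P(0,225,325),O); st("up")
bot.movel(P(0,-50,325),max_speed=200)
bot.movel(P(0,-50,250),max_speed=150); st("behind")
for t in np.append(np.arange(1.4,0.1,-0.16),0.03):
    r=125*np.cos(t)-2.5*np.sin(t)-12; z=128.5+125*np.sin(t)+2.5*np.cos(t)
    hit=bot.movel(P(0,r,z),max_speed=80,threshold=30)
    st(f"{t:.2f} {hit}")
    if hit: break
else:
    print(bot.movel(P(0,115,118),max_speed=20,threshold=14)); st("pressed"); bot.dwell(.2); st()
    bot.movel(P(0,115,145),max_speed=60)
    bot.movel(P(0,225,250),max_speed=200); st("away"); bot.dwell(1)
for n in("top","scene"): cv2.imwrite(f"pics/{n}3.png",imaging.capture(n))
a=cv2.imread("pics/top3.png")[90:270,170:360]; b=cv2.imread("pics/scene3.png")[90:290,110:340]
cv2.imwrite("pics/v3.png",np.hstack([cv2.resize(a,(400,424)),cv2.resize(b,(400,424))]))
E
```

```text
up 13.05 [ 546.8 -124.   324.8] [-0.3 -1.   0.2] -0.0
behind 15.22 [554.1 150.5 250.7] [-0.1 -0.4  0.3] -0.01
1.40 False 16.08 [552.3  94.1 252.1] [-0.4 -0.   0.2] 0.0
1.24 False 16.48 [551.7  74.3 247.3] [ 0.3  0.9 -0.6] 0.0
1.08 False 16.88 [551.1  55.6 239.7] [-0.2  1.2  0.2] 0.0
0.92 False 17.28 [550.7  38.7 229.1] [-1.2  0.4 -0.1] 0.0
0.76 False 17.68 [550.2  23.6 215.9] [-0.1  1.7  0.1] 0.0
0.60 False 18.08 [549.8  10.8 200.5] [-0.6  1.2  1. ] 0.0
0.44 False 18.48 [549.6   0.7 183.5] [-0.7 -0.4  0.8] -0.0
0.28 False 18.88 [549.4  -6.6 165.1] [-0.6  0.9  0.3] 0.01
0.12 False 19.28 [549.4 -10.9 145.8] [-1.2 -0.9  1.2] -0.0
0.03 False 19.57 [549.7 -11.9 134.9] [-0.   0.4  0.9] 0.0
True
pressed 20.15 [550.  -12.8 125.4] [-1.4  0.5  6.6] -0.0
 20.35 [550.  -12.9 125.4] [-3.1 -0.   8.9] -0.0
away 21.75 [ 546.2 -123.4  249. ] [0.1 0.3 0.7] 0.01
```

View pics/v3.png

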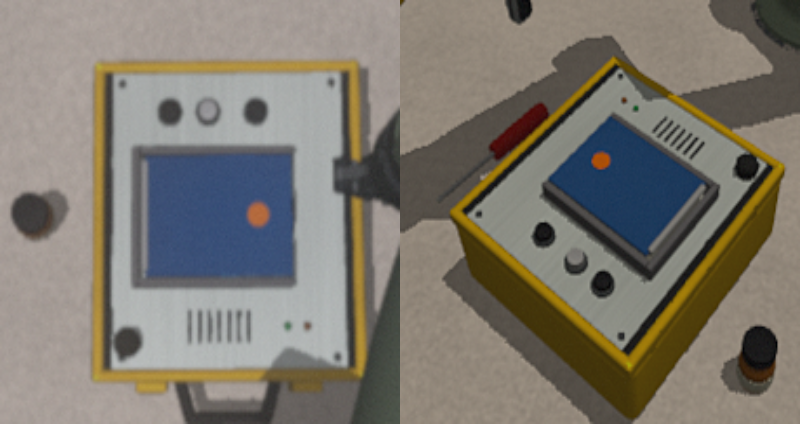

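The cover is shut and level one second after release, with the mark back at crop (258,214). The jar, screwdriver and dust cap are where they were.

Run:
```python
from h import *
im=imaging.capture("top"); c=blob(im,(3,150,120),(16,255,255),(270,310,160,200)); print(cen(c))
print(bot.sign_off())
```

```text
[292.34599156 180.64135021]
the job is handed in; nothing more can be done
None
```

The job is handed in: the cover popped open, the green button was pressed fully in and came back out, and the cover is latched shut again, with red and the loose items left alone; about 22 of the 51 s used, and no verdict came back.

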